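# Slide the panel tray home in the inspection stand and hold the torch on the panel

### The job

Slide the tray with the switch panel all the way home between the rails of the inspection stand, and leave it there. Then draw the torch out of its charging dock, turn it over so that its lamp end slants down at roughly 45 degrees, and hold it raised with its beam on the middle of the panel, the lens about 15 cm from the panel face, for a slanting-light check of its finish. Finish with the torch still held steady in that attitude; the panel stays in its tray, and the other things on the bench are left where they are.

Things in the scene. Friction and masses are not known exactly. Their poses are not given: they have to be found in the camera images.
- stand: Dark steel inspection stand, bolted down: two rails 28 mm high along its x, 145 mm apart inside, on the bare bench; lips 24-28 mm up cover 11 mm of each side. Rails x -35 to 83 mm, flared guides to x -66, stop bar face at x +75. The tray enters at -x, moving to +x. Origin: on the bench, where the home tray's origin is, same axes. Yaw 90 +-11 degrees (mouth to the robot's right).
- tray: Open aluminium tray, 150 (x) by 140 (y) mm, floor 3 mm, walls 18 mm high, front wall (-x) 40 mm; 0.3 kg, loose, flat on the bench before the stand's mouth, leading edge (+x) to it within 20 degrees of square. D-shaped handle on the -x wall. It can be slid along the bench. Origin: centre of its underside, z up.
- tray_handle (a point): Middle of the straight bar of the tray's handle: round steel bar 10 mm thick, 100 mm long along the tray's y, its axis 28 mm above the bench, 120 mm from the tray's origin towards -x, with about 40 mm of clear space between bar and front wall.
- panel: Switch panel lying face up in the tray: aluminium rear housing 100 x 60 x 26 mm under a black face plate 124 x 80 x 4 mm; two toggle switches stand 23 mm above the face, 30 mm either side of the middle along its x. 0.28 kg, loose in a nest of low ribs, 2 mm play. Origin: centre of its underside, on the tray's floor, 3 mm above the tray's origin; axes as the tray's.
- panel_face (a point): Middle of the panel's face, between the toggles: 30 mm above the panel's origin, 33 mm above the bench.
- dock: Charging dock of black plastic, screwed to the bench, base 120 (x) by 76 (y) by 12 mm, with a round socket (39 mm outside) that slopes up at 35 degrees towards its own +x. Origin: centre of the underside, z up. Its yaw is -90 +-23 degrees, so the torch in it slopes up towards the stand, to the robot's right.
- dock_mouth (a point): Centre of the socket's mouth, 50 mm up the socket's axis from where the torch's tail sits. The bore is 28 mm.
- torch: Torch 165 mm long: round metal barrel 26 mm thick from the tail to 121 mm, then the lamp head, 36 mm thick. 0.17 kg, balanced about 90 mm from the tail. Its tail stands 50 mm deep in the dock's socket with 1 mm play (droops up to 2 degrees), not latched: it draws straight out along its axis. Origin: centre of the tail end; z runs along the barrel from tail to lens. Its roll does not matter.
- torch_lens (a point): Centre of the lens, 165 mm from the tail along the torch's z. The beam leaves along the torch's +z.
- grip: Bystander: white T-shaped throttle grip lying on the bench, cross bar 110 mm long and 44 mm thick, stem 70 mm. Leave alone.
- tape: Bystander: roll of tape lying flat, 90 mm in diameter, 19 mm high. Leave alone.
- jar: Bystander: small jar, 56 mm in diameter, 60 mm high. Leave alone.
- driver: Bystander: screwdriver lying on the bench. Leave alone.
Mind the look-alikes: they are no part of the job. Several things have the shape of the stand; the one meant has the colours described above. What is shaped like the tray but purple is not meant.

How it is judged (in metres and radians):
On the way, in this order (a step that is already met when the one before it is completed fails the run):
1. the tray is home against the stop of the stand, flat, with the panel in it (x of tray in the frame of stand between -0.006 and 0.006 m and y of tray in the frame of stand between -0.005 and 0.005 m and z of tray in the frame of stand below 0.005 m and angle between the x axis of tray and the x axis of stand, either way round below 0.06 rad and angle between tray's own z axis and vertical below 0.05 rad and horizontal distance between panel and tray below 0.01 m and angle between panel's own z axis and vertical below 0.08 rad), for 0.2 s.
2. the torch is drawn clear of the dock in the gripper, the tray still home (all of step 1 and contact force between torch and the fingers above 1 N and contact force between torch and dock below 0.05 N and contact force between torch and stand below 0.05 N and contact force between torch and tray below 0.05 N and contact force between torch and panel below 0.05 N and contact force between torch and grip below 0.05 N and contact force between torch and tape below 0.05 N and contact force between torch and jar below 0.05 N and contact force between torch and driver below 0.05 N and distance between torch and dock above 0.1 m and height (world z) of torch above 0.08 m), for 0.2 s.
At the end, for the whole second after the job is handed in: Tray home (6 mm from stop, 5 mm sideways, 0.06 rad, flat), panel level in its nest (10 mm). Torch held still by the fingers alone, touching nothing else, lens 20-70 degrees below level and over 8 cm up, panel centre within 35 mm of the beam axis (each cross direction), 9-21 cm from the lens (all of step 1 and contact force between torch and the fingers above 1 N and contact force between torch and dock below 0.05 N and contact force between torch and stand below 0.05 N and contact force between torch and tray below 0.05 N and contact force between torch and panel below 0.05 N and contact force between torch and grip below 0.05 N and contact force between torch and tape below 0.05 N and contact force between torch and jar below 0.05 N and contact force between torch and driver below 0.05 N and angle between torch's own z axis and vertical between 1.92 and 2.79 rad and x of panel_face in the frame of torch between -0.035 and 0.035 m and y of panel_face in the frame of torch between -0.035 and 0.035 m and z of panel_face in the frame of torch between 0.255 and 0.375 m and height (world z) of torch_lens above 0.08 m and linear speed of torch below 0.03 m/s and angular speed of torch below 0.15 rad/s and linear speed of tray below 0.01 m/s); the arm keeps its last pose, push and grip.
It fails at once if a bystander (throttle grip, tape, jar, screwdriver) is shifted by more than 3 cm (distance of any of grip, tape, jar, driver from where it was at the start of the episode above 0.03 m).
It fails at once if the panel is thrown or tipped out of its nest (horizontal distance between panel and tray above 0.03 m or angle between panel's own z axis and vertical above 0.35 rad).
It also fails if it takes over 58 s, if anything falls off the work surface, if the arm or the gripper's body presses on something with over 40 N, if the wrist force passes 120 N, or if a joint passes its speed limit or range.

### The arm

A 6-joint arm with a two-finger parallel gripper is mounted at the origin on the work surface. World frame = base frame: x ahead of the robot, y to its left, z up, the work surface at z = 0. Lengths are in mm, angles in rad, forces in N, time in s.
With the tool pointing down it reaches from about 275 to 750 mm from the base axis. Payload 10.2 kg.
Tool frame: the origin (TCP) lies between the finger pads; the fingertips stand 17 mm ahead of it and the grasp point (between the pads) lies 2 mm behind it; z points along the fingers, y is the line along which they close (so a half turn about z gives the same grasp; the last joint's range is limited). The gripper opens to 85 mm and grips with 20 to 120 N. Pads are 22 mm wide; open, the fingers measure 114 mm over their backs; the gripper's body (76 mm by 85 mm) begins 54 mm behind the grasp point. The pads swing forward as they close: fully open they stand 13 mm farther back than shut.
Start: joints at [-1.429, 0.313, 1.498, -0, 1.331, -0.223], TCP at [187.288, -490.464, 248.294] pointing down, gripper open.
Joint ranges: [-2.94, 2.94], [-0.97, 2.17], [0.19, 2.56], [-1.23, 4.37], [0.02, 3.11], [-2.88, 2.88]. Speed limits (rad/s): [2.39, 2.39, 3.01, 3.14, 3.14, 3.14].

### API

Orientations are given as a unit quaternion [w, x, y, z].
In Python, from rig import * gives the robot as it stands.
- The arm moves only by the tool step_arm, never from a script. Its argument "commands" is text: rows parted by semicolons, each of 7 numbers parted by spaces: the opening, from 0 (shut) to 1 (fully open), then the shift along the tool's x, y, z in cm, then the turn, a rotation vector about the tool's x, y, z in rad. In form: hand x y z rx ry rz; .... A call has 1 to 20 rows; each row is the pose to reach, as a shift and turn from the pose commanded when the call began, along the tool's axes at that moment; what a row does not reach only later rows make up. A row lasts 1/12 s, in which the tool goes at most 41.7 mm and 7.16 degrees, less where a joint would pass 70% of its speed; a pose out of reach is approached as far as the arm can. A call with a gripper value outside its range is refused whole. The fingers move at their own pace and stop on an object; "newtons" is the grip in N (left out, the last holds). Time passes only in rows, so rows that repeat a pose let the fingers close. It gives the time, the measured TCP pose, the force, the opening and the grip force at its end, in the units of the state.
- sense(): the state, without advancing time (a new reading comes with each control period).
- capture(name): name is "scene" or "top"; returns the picture (420x560x3 uint8, red, green, blue); there is no depth.
- camera_model(name): a dict with "mtx" (3x3 intrinsics, pixels), "eye" and "rotation" of the camera in the world. Camera axes: x right, y down, z forward; pixel columns grow to the right and rows downward; lengths in mm; the calibration is good to about 2 mm. A picture is of the moment at which its call begins. camera_model takes no time and is no camera call.
- finish_job(): hands the job in; it is judged then, once.
Trained networks look in the newest picture that a camera, given by its name, has taken for a name from the list of things; names that differ only in an ending like _2 or _b are one class to them, and where a whole thing is asked for, a point or a joint stands for the part that bears it (a point fixed in the world has none). Each returns a list of dicts, best first, with "score" (0 to 1); they miss things now and then, are a little off and sometimes report something else, mostly with a low value. They report only what shows in the picture. A call takes as long as a camera call. They do not tell look-alikes from the thing itself.
- search_frame(camera, label): "rect" ([centre column, centre row, width, height] in pixels, round what is visible of it).
- trace(camera, label): "mask" (420x560 bool, what is visible of it) and "rect" ([centre column, centre row, width, height] in pixels, round what is visible of it).
- spot_point(camera, label): "xy" ([column, row] in pixels: a listed point, or the origin of a listed thing).
The state is a dict: "time_s": time; "joints": joint angles; "dq": joint speeds; "tau": joint torques, N m; "eef_pos": TCP position; "ee_rot": TCP orientation; "force": force on the tool from outside, world axes, zero at the start; "wrist_torque": the same for the moment, N m; "grip_width": opening from 0.0 (shut) to 1.0 (fully open); "grip_force": force on a finger pad.
Only numpy, scipy, OpenCV 4.12 (cv2) and the standard library are available. Lean on these libraries where they do the work, as an engineer would, in place of code of your own. Each camera call takes 0.05 s, during which the arm holds its last target. There are 200 camera calls.

## Working session

There is one attempt and no reset: what is moved stays moved. The work goes in short steps, Python scripts to look and compute and a tool call to move; the robot and the scene stay as the last step left them, time stands still between calls to the robot, and variables do not carry over. Pictures are saved under pics/ and viewed, at most 10 in all, crops included, and the job is handed in when it is done.

Besides the shell and the picture viewer there is one more tool, called after "Emit:" as name(argument=value, ...) on one line, values as JSON. step_arm: Moves the arm, as the interface text tells. Its arguments: {"type":"object","properties":{"commands":{"type":"string"},"newtons":{"type":"number"}},"required":["commands"]}

```bash
mkdir -p pics
cat > h.py <<'E'
from rig import *
import numpy as np, cv2
from scipy.spatial.transform import Rotation as R
def ray(cam,xy):
    m=camera_model(cam); K=np.array(m["mtx"]); Rt=np.array(m["rotation"])
    if Rt.shape==(4,): Rt=R.from_quat(Rt[[1,2,3,0]]).as_matrix()
    return np.array(m["eye"],float),Rt@np.linalg.solve(K,np.array([xy[0],xy[1],1.]))
def at_z(cam,xy,z):
    e,d=ray(cam,xy); return e+d*(z-e[2])/d[2]
def proj(cam,P):
    m=camera_model(cam); K=np.array(m["mtx"]); Rt=np.array(m["rotation"])
    p=K@(Rt.T@(np.array(P,float)-np.array(m["eye"]))); return p[:2]/p[2]
def tri(x1,x2):
    e1,d1=ray("scene",x1); e2,d2=ray("top",x2); s,t=np.linalg.lstsq(np.c_[d1,-d2],e2-e1,rcond=None)[0]
    a,b=e1+s*d1,e2+t*d2; return (a+b)/2,np.linalg.norm(a-b)
E
python3 - <<'E'
from h import *
np.set_printoptions(precision=1,suppress=True)
for c in("scene","top"):
    im=capture(c); cv2.imwrite(f"pics/{c}0.png",im[:,:,::-1]); m=camera_model(c); print(c,m["eye"],np.array(m["rotation"]).tolist())
    for l,z in(("tray",0),("tray_handle",28),("panel_face",33),("stand",0),("dock",0),("dock_mouth",60),("torch_lens",120),("torch",30)):
        for r in spot_point(c,l)[:4]:
            print(c,l,round(r["score"],2),np.array(r["xy"]),at_z(c,r["xy"],z))
E
```

```text
scene [1215.  -954.7  883.3] [-0.4436529752345619, 0.8406277243143078, 0.2752544720139471, -0.14405569171675528]
scene tray 0.97 [274.5 261.5] [568.3 -99.7   0. ]
scene tray 0.71 [168.9 251.2] [ 308.6 -235.9    0. ]
scene tray_handle 0.65 [191.7 354. ] [ 631.2 -473.6   28. ]
scene tray_handle 0.61 [250.4 281.3] [ 586.8 -223.3   28. ]
scene tray_handle 0.58 [209.5 247.3] [ 412.6 -182.4   28. ]
scene panel_face 0.68 [271.8 256.4] [ 574.3 -119.2   33. ]
scene panel_face 0.44 [131.9 309.2] [ 431.5 -463.2   33. ]
scene stand 0.9 [302.8 220.2] [520.6 104.5   0. ]
scene stand 0.85 [287.  171.4] [311.2 315.3   0. ]
scene dock 0.86 [348.6 189.6] [542.7 337.1   0. ]
scene dock 0.72 [271.  264.4] [ 568.  -114.9    0. ]
scene dock_mouth 0.68 [350.2 171.7] [537.2 348.   60. ]
scene torch_lens 0.71 [340.2 168.5] [552.5 252.1 120. ]
scene torch 0.69 [351.8 175.2] [528.4 378.3  30. ]
top [ 421.4  -33.9 1392.1] [-0.03297924223734272, 0.707968278509006, -0.7048126384140491, 0.030535732155492934]
top tray 0.78 [307.5 201.7] [ 568.9 -113.     0. ]
top tray 0.7 [343.4 282.6] [ 312.6 -226.1    0. ]
top tray_handle 0.9 [343.1 193.3] [ 593.  -223.6   28. ]
top tray_handle 0.67 [160.3 208.8] [541.5 351.4  28. ]
top tray_handle 0.56 [327.9 247.8] [ 421.8 -174.9   28. ]
top tray_handle 0.42 [161.9 210.2] [537.1 346.2  28. ]
top panel_face 0.69 [304.8 204. ] [ 558.1 -102.7   33. ]
top dock 0.89 [160.1 208.2] [545.9 360.    0. ]
top dock_mouth 0.64 [162.1 208.6] [539.3 336.8  60. ]
top torch_lens 0.61 [189.1 195.7] [572.4 241.8 120. ]
top torch_lens 0.5 [163.  207.9] [536.1 317.5 120. ]
top torch 0.83 [146.7 213. ] [527.9 393.1  30. ]
top torch 0.44 [345.5 193.9] [ 590.9 -230.8   30. ]
```

View pics/scene0.png

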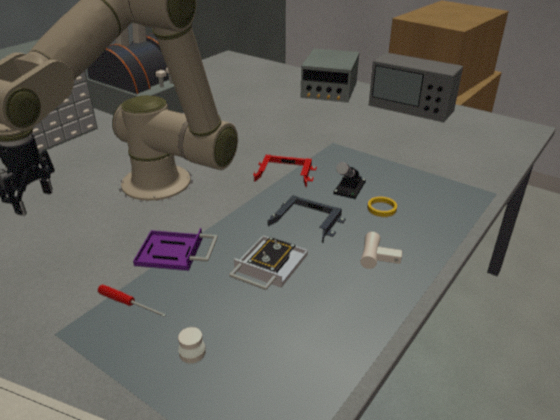

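View pics/top0.png

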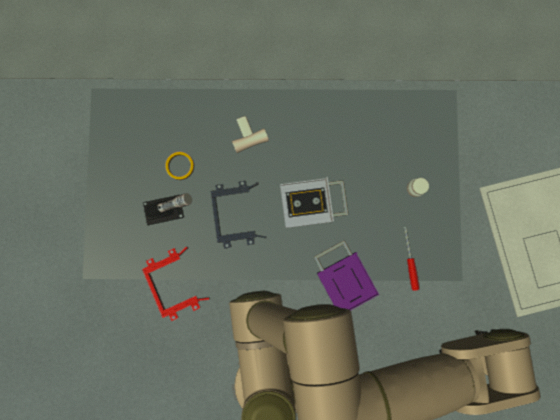

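Candidates (top picture): dark stand (237,213) against the red one (172,287); silver tray (307,202) against the purple one (347,280). The dark steel stand and the aluminium tray fit the description. I'll confirm them in an enlarged crop.

Run:
```python
from h import *
a=cv2.imread("pics/top0.png")[150:260,136:356]; a=cv2.resize(a,None,fx=3.6,fy=3.6,interpolation=cv2.INTER_CUBIC)
cv2.imwrite("pics/crop1.png",cv2.convertScaleAbs(a,alpha=1.5))
np.set_printoptions(precision=1,suppress=True)
for c,l in(("top","tray"),("top","stand"),("top","panel"),("top","torch"),("top","dock")):
    for r in trace(c,l)[:3]:
        m=r["mask"].astype(np.uint8); pts=cv2.findNonZero(m)
        print(l,round(r["score"],2),np.array(r["rect"]),m.sum(),cv2.boxPoints(cv2.minAreaRect(pts)).tolist())
```

```text
tray 0.8 [344.1 274.6  62.7  66.8] 2300 [[308.44293212890625, 258.8304443359375], [348.6678466796875, 237.37713623046875], [379.11767578125, 294.4705810546875], [338.89276123046875, 315.92388916015625]]
tray 0.65 [317.5 199.9  65.8  50.6] 1484 [[279.16998291015625, 183.3939208984375], [344.1307373046875, 175.47186279296875], [349.63482666015625, 220.60549926757812], [284.674072265625, 228.52755737304688]]
stand 0.92 [176.3 281.5  64.8  68.6] 967 [[138.47186279296875, 263.0723876953125], [183.84719848632812, 243.10723876953125], [210.38876342773438, 303.428955078125], [165.013427734375, 323.39410400390625]]
stand 0.6 [238.3 214.6  53.6  71.5] 1075 [[208.2185821533203, 184.94815063476562], [255.22312927246094, 177.85311889648438], [264.913330078125, 242.05081176757812], [217.90879821777344, 249.14584350585938]]
panel 0.85 [306.4 201.9  41.2  29.4] 1038 [[285.1374816894531, 190.9495849609375], [325.2484436035156, 186.6519775390625], [328.0744323730469, 213.02777099609375], [287.9634704589844, 217.32537841796875]]
torch 0.76 [173.7 205.1  39.8  19.6] 334 [[156.20001220703125, 202.60000610351562], [189.5, 191.5], [193.29998779296875, 202.89999389648438], [160.0, 214.0]]
dock 0.69 [162.9 210.8  45.1  27.3] 726 [[142.0384521484375, 201.1923370361328], [179.34613037109375, 193.7307891845703], [184.15380859375, 217.7692413330078], [146.84613037109375, 225.2307891845703]]
```

View pics/crop1.png

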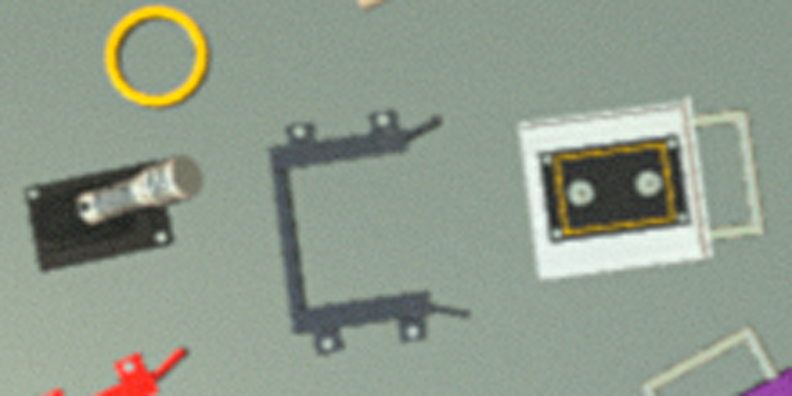

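The crop confirms it: the dark steel stand is at crop (350,230) and opens towards the silver tray, whose D-handle is at crop (755,172). The torch is in its dock at (140,190). Next I work out the poses from the edges.

Run:
```python
from h import *
np.set_printoptions(precision=1,suppress=True)
P=lambda x,y,z: at_z("top",(135.7+x/3.6,149.7+y/3.6),z)[:2]
def pose(n,a,b): d=b-a; print(n,a,b,"len",np.linalg.norm(d),"ang",np.degrees(np.arctan2(d[1],d[0])))
u1,u2=P(408,150,28),P(290,163,28); l1,l2=P(428,293,28),P(303,305,28)
pose("up",u1,u2);pose("lo",l1,l2)
pose("stop",P(305,312,28),P(290,163,28)); 
pose("trayrear",P(538,280,18),P(518,123,18))
pose("trayfront",P(711,257,40),P(690,97,40))
pose("handle",P(760,235,28),P(744,113,28))
pose("toggles",P(650,182,50),P(580,193,50))
pose("plate",P(615,187,33),P(615,187,33))
pose("torch",P(90,208,40),P(183,177,115))
s=spot_point
for l in("dock_mouth","torch_lens","tray_handle","panel_face"):
    a=s("scene",l);b=s("top",l)
    for x in a[:2]:
        for y in b[:2]: print(l,tri(x["xy"],y["xy"]))
t=sense();print(t["eef_pos"],t["ee_rot"],t["force"],R.from_quat(np.array(t["ee_rot"])[[1,2,3,0]]).as_matrix())
```

```text
up [597.9  72.9] [586.  176.1] len 103.9025641021325 ang 96.57785053188358
lo [472.8  54.1] [461.9 162.6] len 109.02359358043992 ang 95.7392431177168
stop [455.8 160.7] [586.  176.1] len 131.07971310973429 ang 6.734865244960882
trayrear [485.  -41.5] [623.6 -23.3] len 139.85871050213046 ang 7.4775737235228315
trayfront [ 504.5 -190.5] [ 643.9 -173.1] len 140.48815575333182 ang 7.12494828962467
handle [ 524.6 -234.7] [ 631.8 -221.6] len 108.05865800337004 ang 6.950891959875289
toggles [ 568.2 -137.3] [558.4 -77.1] len 60.960151116083 ang 99.21783814314146
plate [ 565.6 -108.1] [ 565.6 -108.1] len 0.0 ang 0.0
torch [544.6 346.9] [563.6 250.2] len 98.48334882910974 ang -78.87639086861567
dock_mouth (array([540.6, 336.6,  65.9]), np.float64(4.4975465719858985))
torch_lens (array([566.9, 235.9, 133.1]), np.float64(9.810179729715847))
torch_lens (array([529.3, 319.3,  84.8]), np.float64(24.76177070320808))
tray_handle (array([ 562.4, -310.9, -153.3]), np.float64(163.79149347551518))
tray_handle (array([ 445.7,   97.5, -313.9]), np.float64(714.2163604218932))
tray_handle (array([ 590.9, -224.6,   31.3]), np.float64(4.5152127052205975))
tray_handle (array([ 444.5,  249.2, -268.1]), np.float64(428.95263744806994))
panel_face (array([ 560.6, -102.9,   15.8]), np.float64(1.9433103784990735))
panel_face (array([ 466.8, -264.9,  -33.1]), np.float64(373.35238841656724))
[ 187.3 -490.5  248.3] [0.  1.  0.2 0. ] [ 0.8  0.6 -0.9] [[ 0.9  0.4  0. ]
 [ 0.4 -0.9 -0. ]
 [-0.   0.  -1. ]]
```

```bash
cat >> h.py <<'E'
def cur():
    t=sense(); return np.array(t["eef_pos"],float),R.from_quat(np.array(t["ee_rot"])[[1,2,3,0]])
def plan(pos,rot=None,base=None):
    p,r=base or cur(); rot=rot or r
    d=r.inv().apply(np.array(pos,float)-p)/10; w=(r.inv()*rot).as_rotvec()
    print("cm",d.round(2),"rot",w.round(3),"rows",np.linalg.norm(d)/4.17,np.linalg.norm(w)/.125); return d,w
def down(deg,flip=False):  # tool z down, tool x at angle deg
    x=np.array([np.cos(np.radians(deg)),np.sin(np.radians(deg)),0]); z=np.array([0,0,-1.])
    return R.from_matrix(np.c_[x,np.cross(z,x),z])
E
python3 - <<'E'
from h import *
print(sense()["joints"],cur()[1].as_quat())
plan([579.4,-226.5,110],down(7.2))
E
```

```text
[-1.42940818e+00  3.12900285e-01  1.49767552e+00  2.85152163e-06
  1.33100075e+00 -2.23412733e-01] [9.83411170e-01 1.81390381e-01 1.05376599e-06 8.09954285e-06]
cm [ 46.05 -10.67  13.83] rot [ 0.    -0.     0.239] rows 11.810726407482122 1.9130919898847454
```

Emit:
step_arm(commands="0.5 46.05 -10.67 6 0 0 0.239;0.5 46.05 -10.67 6 0 0 0.239;0.5 46.05 -10.67 6 0 0 0.239;0.5 46.05 -10.67 6 0 0 0.239;0.5 46.05 -10.67 6 0 0 0.239;0.5 46.05 -10.67 6 0 0 0.239;0.5 46.05 -10.67 6 0 0 0.239;0.5 46.05 -10.67 6 0 0 0.239;0.5 46.05 -10.67 6 0 0 0.239;0.5 46.05 -10.67 6 0 0 0.239;0.5 46.05 -10.67 6 0 0 0.239;0.5 46.05 -10.67 13.8 0 0 0.239;0.5 46.05 -10.67 13.8 0 0 0.239;0.5 46.05 -10.67 13.8 0 0 0.239;0.5 46.05 -10.67 13.8 0 0 0.239;0.5 46.05 -10.67 13.8 0 0 0.239;0.5 46.05 -10.67 13.8 0 0 0.239;0.5 46.05 -10.67 13.8 0 0 0.239", newtons=60)

```text
time_s: 3.05
eef_pos: [579.8, -227.7, 112.8]
ee_rot: [0.001, 0.998, 0.062, 0.002]
force: [0.0, 0.1, -0.1]
grip_width: 0.492
grip_force: 0.0
```

Emit:
step_arm(commands="0.5 0 -0.1 4 0 0 0;0.5 0 -0.1 7 0 0 0;0.5 0 -0.1 8.6 0 0 0;0.5 0 -0.1 8.6 0 0 0;0.5 0 -0.1 8.6 0 0 0;0 0 -0.1 8.6 0 0 0;0 0 -0.1 8.6 0 0 0;0 0 -0.1 8.6 0 0 0;0 0 -0.1 8.6 0 0 0;0 0 -0.1 8.6 0 0 0;0 0 -0.1 8.6 0 0 0;0 0 -0.1 8.6 0 0 0")

```text
time_s: 4.05
eef_pos: [580.0, -226.0, 26.1]
ee_rot: [0.001, 0.998, 0.063, 0.001]
force: [-0.4, 0.4, 7.4]
grip_width: 0.094
grip_force: 58.5
```

Run:
```python
from h import *
np.set_printoptions(precision=2,suppress=True)
t=sense();print(t["joints"],t["eef_pos"])
im=capture("scene"); a=cv2.resize(im[130:300,200:420,::-1],None,fx=3.4,fy=3.4,interpolation=cv2.INTER_CUBIC); cv2.imwrite("pics/s1.png",cv2.convertScaleAbs(a,alpha=1.3))
s=np.radians(96.4);d=np.array([np.cos(s),np.sin(s)]);print("goal handle",np.array([530.3,94])-120*d)
plan([530.3-120*d[0],94-120*d[1],t["eef_pos"][2]],down(6.4))
plan([530.3-200*d[0],94-200*d[1],t["eef_pos"][2]],down(6.4))
```

```text
[-0.56  0.76  1.4  -0.    0.98  0.89] [ 579.98 -225.99   26.08]
goal handle [543.68 -25.25]
cm [ -1.08 -20.37  -0.04] rot [ 0.   -0.    0.01] rows 4.8914859169827345 0.11600028106585035
cm [ -1.19 -12.37  -0.03] rot [ 0.   -0.    0.01] rows 2.9801313902670654 0.11600028106585035
```

View pics/s1.png

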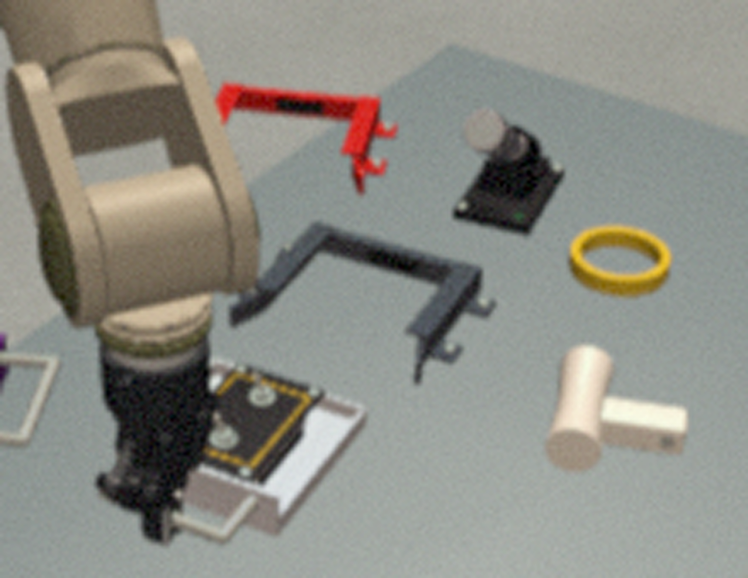

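The handle is held (opening about 8–10 mm, crop (175,520)), and the stand's mouth is straight ahead. I slide it in.

Emit:
step_arm(commands="0 -0.1 -0.4 0 0 0 0;0 -0.3 -1.2 0 0 0 0;0 -0.5 -2.2 0 0 0 0.005;0 -0.7 -3.2 0 0 0 0.01;0 -0.9 -4.2 0 0 0 0.01;0 -1.0 -5.2 0 0 0 0.01;0 -1.1 -6.2 0 0 0 0.01;0 -1.15 -7.2 0 0 0 0.01;0 -1.15 -8.2 0 0 0 0.01;0 -1.15 -9.2 0 0 0 0.01;0 -1.15 -10.2 0 0 0 0.01;0 -1.15 -11 0 0 0 0.01;0 -1.15 -11.4 0 0 0 0.01;0 -1.15 -11.4 0 0 0 0.01")

```text
time_s: 5.27
eef_pos: [555.0, -114.3, 26.2]
ee_rot: [0.001, 0.998, 0.058, 0.002]
force: [2.1, -0.9, 6.2]
grip_width: 0.09
grip_force: 59.5
```

Run:
```python
from h import *
np.set_printoptions(precision=2,suppress=True)
im=capture("top"); a=cv2.resize(im[150:260,186:346,::-1],None,fx=5,fy=5,interpolation=cv2.INTER_CUBIC); cv2.imwrite("pics/t2.png",cv2.convertScaleAbs(a,alpha=1.5))
```

```text
(no output)
```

View pics/t2.png

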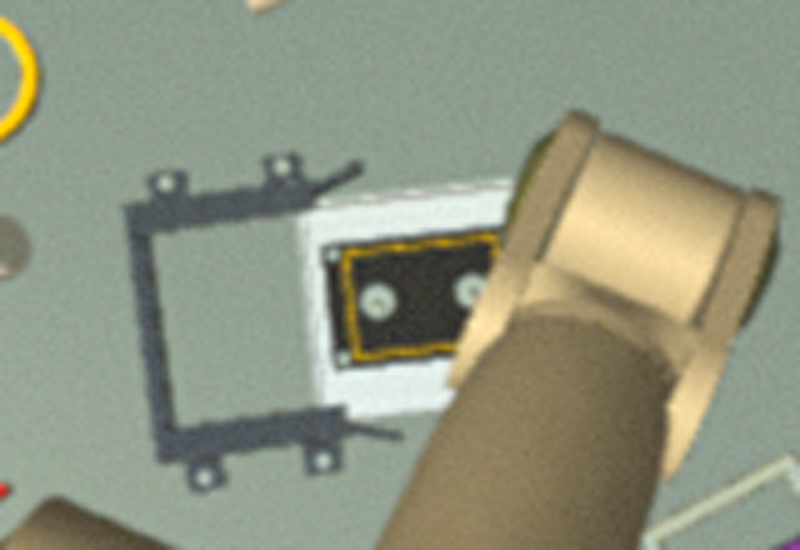

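The tray's leading edge is between the guides at (310,300) in the crop, square and centred. I push on.

Emit:
step_arm(commands="0 0 -0.4 0 0 0 0;0 0 -1 0 0 0 0;0 0 -1.6 0 0 0 0;0 0 -2.2 0 0 0 0;0 0 -2.8 0 0 0 0;0 0 -3.4 0 0 0 0;0 0 -4 0 0 0 0;0 0 -4 0 0 0 0")

```text
time_s: 5.98
eef_pos: [550.5, -74.6, 26.2]
ee_rot: [0.001, 0.998, 0.058, 0.002]
force: [0.4, -1.6, 6.6]
grip_width: 0.092
grip_force: 59.8
```

Emit:
step_arm(commands="0 0 -0.4 0 0 0 0;0 0 -1 0 0 0 0;0 0 -1.6 0 0 0 0;0 0 -2.2 0 0 0 0;0 0 -2.8 0 0 0 0;0 0 -3.4 0 0 0 0;0 0 -4 0 0 0 0;0 0 -4.4 0 0 0 0;0 0 -4.4 0 0 0 0")

```text
time_s: 6.73
eef_pos: [545.5, -31.1, 26.2]
ee_rot: [0.001, 0.998, 0.058, 0.002]
force: [1.7, -2.6, 7.6]
grip_width: 0.093
grip_force: 59.9
```

Emit:
step_arm(commands="0 0 -0.2 0 0 0 0;0 0 -0.4 0 0 0 0;0 0 -0.4 0 0 0 0")

```text
time_s: 6.98
eef_pos: [545.1, -27.7, 26.2]
ee_rot: [0.002, 0.998, 0.058, 0.002]
force: [1.1, -5.8, 6.5]
grip_width: 0.091
grip_force: 60.0
```

Emit:
step_arm(commands="0 0 -0.2 0 0 0 0;0 0 -0.4 0 0 0 0;0 0 -0.4 0 0 0 0")

```text
time_s: 7.23
eef_pos: [544.7, -23.7, 26.2]
ee_rot: [0.002, 0.998, 0.058, 0.002]
force: [1.0, -6.0, 7.4]
grip_width: 0.091
grip_force: 60.0
```

Emit:
step_arm(commands="0 0 -0.2 0 0 0 0;0 0 -0.4 0 0 0 0;0 0 -0.4 0 0 0 0")

```text
time_s: 7.48
eef_pos: [545.8, -21.5, 26.4]
ee_rot: [0.003, 0.998, 0.058, 0.005]
force: [8.8, -17.0, -1.5]
grip_width: 0.092
grip_force: 59.5
```

Emit:
step_arm(commands="0 0 -0.2 0 0 0 0;0 0 -0.3 0 0 0 0;0 0 -0.3 0 0 0 0")

```text
time_s: 7.73
eef_pos: [547.2, -20.5, 27.3]
ee_rot: [0.005, 0.998, 0.058, 0.007]
force: [13.7, -27.4, -0.6]
grip_width: 0.092
grip_force: 60.0
```

Run:
```python
from h import *
np.set_printoptions(precision=2,suppress=True)
print(sense()["eef_pos"],sense()["force"])
im=capture("scene"); a=cv2.resize(im[180:300,220:380,::-1],None,fx=5,fy=5,interpolation=cv2.INTER_CUBIC); cv2.imwrite("pics/s3.png",cv2.convertScaleAbs(a,alpha=1.3))
```

```text
[547.23 -20.49  27.29] [ 13.71 -27.36  -0.56]
```

View pics/s3.png

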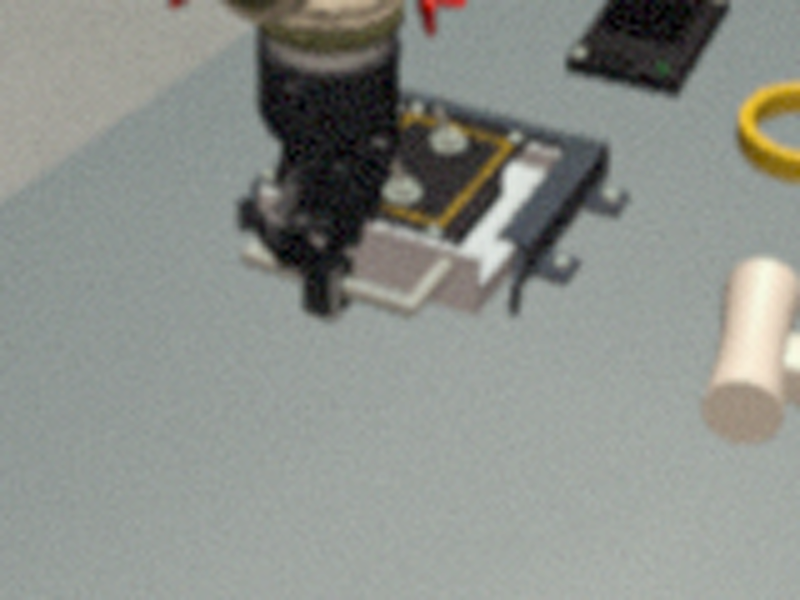

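The tray sits flush with the stop bar (550,140 in the crop). I relax the push, open and lift away.

Emit:
step_arm(commands="0 0 0.2 0 0 0 0;0 0 0.4 0 0 0 0;0 0 0.4 0 0 0 0;0.45 0 0.4 0 0 0 0;0.45 0 0.4 0 0 0 0;0.45 0 0.4 0 0 0 0;0.45 0 0.4 0 0 0 0;0.45 0 0.4 0 0 0 0;0.45 0 0.4 -2 0 0 0;0.45 0 0.4 -5 0 0 0;0.45 0 0.4 -9 0 0 0;0.45 0 0.4 -13 0 0 0;0.45 0 0.4 -16 0 0 0;0.45 0 0.4 -16 0 0 0")

```text
time_s: 8.95
eef_pos: [544.8, -19.8, 190.6]
ee_rot: [0.002, 0.998, 0.058, 0.005]
force: [0.3, 0.6, 0.9]
grip_width: 0.451
grip_force: 0.0
```

Run:
```python
from h import *
np.set_printoptions(precision=2,suppress=True)
t=sense();print(t["joints"],t["eef_pos"])
A={};
for c in("scene","top"):
    im=capture(c); cv2.imwrite(f"pics/{c}4.png",im[:,:,::-1])
    for l,z in(("tray",0),("stand",0),("panel_face",33),("dock_mouth",65),("torch_lens",130),("torch",36)):
        for r in spot_point(c,l)[:2]:
            A.setdefault((c,l),r["xy"]); print(c,l,round(r["score"],2),np.array(r["xy"]),at_z(c,r["xy"],z))
for l in("dock_mouth","torch_lens","torch","panel_face"):
    if ("top",l) in A and ("scene",l) in A: print(l,tri(A["scene",l],A["top",l]))
a=cv2.imread("pics/top4.png")[165:260,130:270]; a=cv2.resize(a,None,fx=5.5,fy=5.5,interpolation=cv2.INTER_CUBIC)
cv2.imwrite("pics/t4c.png",cv2.convertScaleAbs(a,alpha=1.5))
```

```text
[-0.25  0.4   1.53  0.    1.2   1.2 ] [544.8  -19.77 190.62]
scene tray 0.89 [304.6 222.8] [532.47  96.58   0.  ]
scene tray 0.62 [169.1 249.8] [ 304.48 -231.23    0.  ]
scene panel_face 0.61 [304.  214.4] [532.73  91.46  33.  ]
scene panel_face 0.4 [353.8 174.1] [532.49 383.81  33.  ]
scene dock_mouth 0.86 [348.2 171.4] [535.15 337.95  65.  ]
scene torch_lens 0.48 [340.2 170.3] [566.81 226.95 130.  ]
scene torch_lens 0.21 [132.5 307.3] [ 517.59 -514.89  130.  ]
scene torch 0.58 [353.1 176. ] [539.24 366.87  36.  ]
top tray 0.85 [344.5 283.8] [ 308.88 -229.56    0.  ]
top tray 0.7 [243.9 210.2] [540.61  90.87   0.  ]
top dock_mouth 0.94 [162.1 207.1] [543.48 335.56  65.  ]
top torch_lens 0.53 [186.8 197.2] [566.8  246.22 130.  ]
top torch 0.6 [151.2 213.5] [525.93 377.12  36.  ]
top torch 0.39 [246.2 144.4] [746.66  82.93  36.  ]
dock_mouth (array([540.88, 332.52,  69.98]), np.float64(5.271251919053236))
torch_lens (array([563.23, 244.58, 121.98]), np.float64(11.026912606208775))
torch (array([528.8 , 382.05,  24.82]), np.float64(4.9289481703070575))
```

View pics/t4c.png

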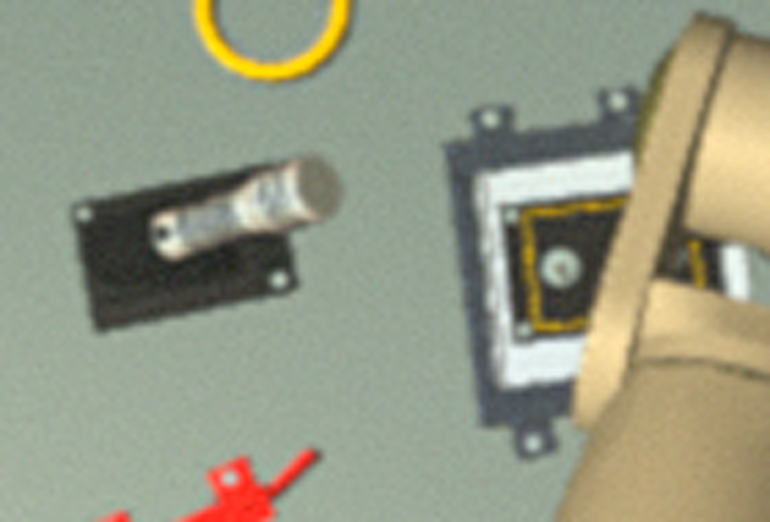

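Tray home: its white edge is against the bar at (490,280) in the crop. The torch's lens is at crop (318,188) and its mouth at (163,232). Next: the torch geometry and a wrist feasibility check.

```bash
cat >> h.py <<'E'
def fr(az,el,s=1): # torch at az/el deg -> tool rotation, x=s*t, z = perpendicular 'down' in the vertical plane
    a,e=np.radians([az,el]); t=np.array([np.cos(a)*np.cos(e),np.sin(a)*np.cos(e),np.sin(e)]); y=np.array([-np.sin(a),np.cos(a),0])
    z=np.cross(t,y)*1.; z=z if z[2]<0 else -z
    if el<-90 or el>90: pass
    return t,R.from_matrix(np.c_[s*t,np.cross(z,s*t),z])
E
python3 - <<'E'
from h import *
np.set_printoptions(precision=2,suppress=True)
P=lambda x,y,z: at_z("top",(129.7+x/5.5,164.7+y/5.5),z)
for a,b in(((100,328),(298,290)),((75,207),(280,165))):
    d=P(*b,12)-P(*a,12); print("dock az",np.degrees(np.arctan2(d[1],d[0])),np.linalg.norm(d))
print("lens",P(318,188,130),P(318,188,122),"barrel",P(163,232,65))
for z in(100,110):print("barrel axis at shoulder z",P(245,207,z))
q=np.array([-1.42940818,.3129,1.49767,0,1.331,-.2234])
W=lambda q:R.from_euler("ZYZYZ",[q[0],q[1]+q[2],q[3],q[4],q[5]])
C=W(q).inv()*R.from_quat([9.83411170e-01,1.81390381e-01,0,0]);print("C",C.as_rotvec())
t=sense();print("check",(C.inv()*W(t["joints"]).inv()*cur()[1]).magnitude())
def wr(rot,q1,q23):
    m=(R.from_euler("ZY",[q1,q23]).inv()*rot*C.inv()); return m.as_euler("ZYZ")
for n,az,el,pos in(("grasp",-78.5,35,(550,303)),("final",-78.5,-45,(505,255)),("final-40",-40,-45,(410,200)),("final-100",-100,-45,(560,270)),("final -120",-120,-45,(625,250))):
    A=np.arctan2(pos[1],pos[0]); q1=A-np.arcsin(116/np.hypot(*pos))
    for s in(1,-1):
        print(n,s,[wr(fr(az,el,s)[1],q1,f) for f in(1.6,2.0)])
plan([544.8,-19.8,260],fr(-78.5,0,1)[1]);plan([544.8,-19.8,260],fr(-78.5,0,-1)[1])
E
```

```text
dock az -78.8275659064425 115.91226858514347
dock az -78.06123656360714 120.83623924288305
lens [561.88 244.01 130.  ] [562.77 245.77 122.  ] barrel [544.12 344.04  65.  ]
barrel axis at shoulder z [554.69 289.98 100.  ]
barrel axis at shoulder z [553.65 287.47 110.  ]Traceback (most recent call last):
  File "<stdin>", line 10, in <module>
  File "<stdin>", line 9, in <lambda>
  File "scipy/spatial/transform/_rotation.pyx", line 1413, in scipy.spatial.transform._rotation.Rotation.from_euler
ValueError: Expected axis specification to be a non-empty string of upto 3 characters, got ZYZYZ
```

```bash
cat >> h.py <<'E'
W=lambda q:R.from_euler("ZY",[q[0],q[1]+q[2]])*R.from_euler("ZYZ",[q[3],q[4],q[5]])
C=W([-1.42940818,.3129,1.49767,0,1.331,-.2234]).inv()*R.from_quat([9.83411170e-01,1.81390381e-01,0,0])
def wr(rot,q1,q23): return (R.from_euler("ZY",[q1,q23]).inv()*rot*C.inv()).as_euler("ZYZ")
E
python3 - <<'E'
from h import *
np.set_printoptions(precision=2,suppress=True)
t=sense();print("C",C.as_rotvec(),"check",(C.inv()*W(t["joints"]).inv()*cur()[1]).magnitude(),wr(cur()[1],t["joints"][0],t["joints"][1]+t["joints"][2]))
for n,az,el,pos in(("grasp",-78.5,35,(550,303)),("final",-78.5,-45,(505,255)),("final-40",-40,-45,(410,200)),("final-100",-100,-45,(560,270)),("final -120",-120,-45,(625,250))):
    A=np.arctan2(pos[1],pos[0]); q1=A-np.arcsin(116/np.hypot(*pos))
    for s in(1,-1): print(n,s,fr(az,el,s)[1].as_matrix()[:,2],[wr(fr(az,el,s)[1],q1,f) for f in(1.6,2.0)])
plan([544.8,-19.8,260],fr(-78.5,0,1)[1]);plan([544.8,-19.8,260],fr(-78.5,0,-1)[1])
E
```

```text
C [0.   0.   1.57] check 2.5662747380713543e-05 [-0.   1.2  1.2]
grasp 1 [ 0.11 -0.56 -0.82] [array([-0.61,  1.61, -3.03]), array([-0.64,  1.29, -2.8 ])]
grasp -1 [ 0.11 -0.56 -0.82] [array([-0.61,  1.61,  0.11]), array([-0.64,  1.29,  0.35])]
final 1 [-0.14  0.69 -0.71] [array([ 0.79,  1.51, -3.12]), array([0.85, 1.23, 2.87])]
final -1 [-0.14  0.69 -0.71] [array([0.79, 1.51, 0.02]), array([ 0.85,  1.23, -0.27])]
final-40 1 [-0.54  0.45 -0.71] [array([0.65, 2.01, 2.61]), array([0.59, 1.68, 2.37])]
final-40 -1 [-0.54  0.45 -0.71] [array([ 0.65,  2.01, -0.54]), array([ 0.59,  1.68, -0.78])]
final-100 1 [ 0.12  0.7  -0.71] [array([ 0.74,  1.25, -2.84]), array([0.89, 0.97, 3.11])]
final-100 -1 [ 0.12  0.7  -0.71] [array([0.74, 1.25, 0.3 ]), array([ 0.89,  0.97, -0.03])]
final -120 1 [ 0.35  0.61 -0.71] [array([ 0.65,  1.06, -2.6 ]), array([ 0.87,  0.76, -2.94])]
final -120 -1 [ 0.35  0.61 -0.71] [array([0.65, 1.06, 0.55]), array([0.87, 0.76, 0.2 ])]
cm [ 0.21  0.05 -7.58] rot [0.   0.   1.49] rows 1.8193056702996853 11.886553130909295
cm [ 0.21  0.05 -7.58] rot [-0.    0.   -1.66] rows 1.8193056702996853 13.24618830178199
```

Run:
```python
from h import *
np.set_printoptions(precision=3,suppress=True)
t,r=fr(-78.4,34.5,-1); G=np.array([542.5,336,65.5])+38*t; z=r.as_matrix()[:,2]
print(G,t,z); tcp=G+2*z
plan(tcp-110*z,r)
p,rr=cur(); print("up 6cm first")
```

```text
[548.797 305.323  87.023] [ 0.166 -0.807  0.566] [ 0.114 -0.555 -0.824]
cm [  3.84 -38.29   0.82] rot [-0.498 -0.456 -1.602] rows 9.229803736363626 13.907872405574594
up 6cm first
```

Emit:
step_arm(commands="1 0 0 -4 0 0 -0.1;1 0.5 -3 -6 -0.03 -0.03 -0.22;1 1 -6 -6 -0.06 -0.06 -0.34;1 1 -9 -6 -0.1 -0.1 -0.46;1 1 -12 -6 -0.15 -0.14 -0.58;1 2 -15 -6 -0.2 -0.18 -0.7;1 2 -18 -6 -0.25 -0.23 -0.8;1 3 -21 -6 -0.3 -0.27 -0.95;1 3 -24 -6 -0.33 -0.3 -1.07;1 3.84 -27 -6 -0.37 -0.34 -1.19;1 3.84 -30 -5 -0.41 -0.38 -1.3;1 3.84 -33 -4 -0.44 -0.41 -1.42;1 3.84 -36 -2 -0.48 -0.44 -1.54;1 3.84 -38.3 0.8 -0.498 -0.456 -1.602;1 3.84 -38.3 0.8 -0.498 -0.456 -1.602;1 3.84 -38.3 0.8 -0.498 -0.456 -1.602;1 3.84 -38.3 0.8 -0.498 -0.456 -1.602;1 3.84 -38.3 0.8 -0.498 -0.456 -1.602")

```text
time_s: 11.15
eef_pos: [537.4, 364.6, 178.0]
ee_rot: [0.23, 0.605, 0.739, -0.186]
force: [1.0, -0.4, -0.0]
grip_width: 1.003
grip_force: 0.0
```

Run:
```python
from h import *
np.set_printoptions(precision=3,suppress=True)
t,r=fr(-78.4,34.5,-1); G=np.array([542.5,336,65.5])+38*t; z=r.as_matrix()[:,2]
print(sense()["joints"]); plan(G+2*z,r)
im=capture("scene"); a=cv2.resize(im[110:260,260:460,::-1],None,fx=4,fy=4,interpolation=cv2.INTER_CUBIC); cv2.imwrite("pics/s5.png",cv2.convertScaleAbs(a,alpha=1.3))
```

```text
[ 0.608  0.826  0.964 -0.548  1.609  0.46 ]
cm [ 0.17 -0.09 11.12] rot [ 0.001 -0.001 -0.004] rows 2.666228623116332 0.03593564027433104
```

View pics/s5.png

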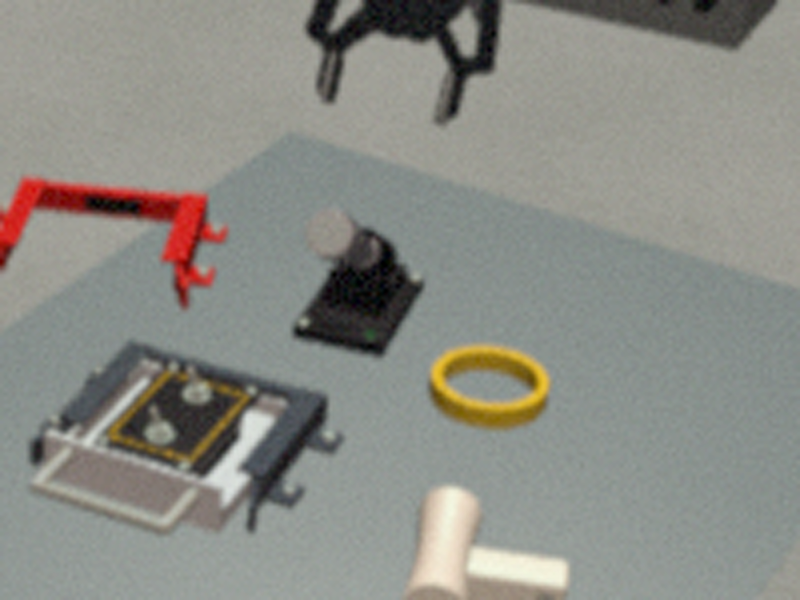

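The tray is home (170,430 in the crop), and the gripper is open above the torch at (340,235). I descend along the approach and close.

Emit:
step_arm(commands="1 0.17 -0.1 3 0 0 0;1 0.17 -0.1 6 0 0 0;1 0.17 -0.1 8.5 0 0 0;1 0.17 -0.1 10 0 0 0;1 0.17 -0.1 11.1 0 0 0;1 0.17 -0.1 11.1 0 0 0;1 0.17 -0.1 11.1 0 0 0")

```text
time_s: 11.78
eef_pos: [548.5, 304.8, 84.9]
ee_rot: [0.23, 0.604, 0.74, -0.187]
force: [-0.3, 0.6, 0.7]
grip_width: 1.0
grip_force: 0.0
```

Emit:
step_arm(commands="0.4 0 0 0 0 0 0;0.35 0 0 0 0 0 0;0.33 0 0 0 0 0 0;0.31 0 0 0 0 0 0;0.31 0 0 0 0 0 0;0.31 0 0 0 0 0 0", newtons=30)

```text
time_s: 12.28
eef_pos: [548.2, 305.3, 84.2]
ee_rot: [0.23, 0.604, 0.74, -0.187]
force: [1.1, 1.4, 0.3]
grip_width: 0.312
grip_force: 0.8
```

Emit:
step_arm(commands="0 0 0 0 0 0 0;0 0 0 0 0 0 0;0 0 0 0 0 0 0;0 0 0 0 0 0 0;0 0 0 0 0 0 0", newtons=60)

```text
time_s: 12.7
eef_pos: [548.3, 305.3, 84.3]
ee_rot: [0.23, 0.604, 0.74, -0.187]
force: [3.0, 5.4, 4.5]
grip_width: 0.282
grip_force: 58.6
```

Emit:
step_arm(commands="0 -0.4 0 0 0 0 0;0 -1 0 0 0 0 0;0 -1.7 0 0 0 0 0;0 -2.4 0 0 0 0 0;0 -3.1 0 0 0 0 0")

```text
time_s: 13.12
eef_pos: [552.9, 280.7, 100.6]
ee_rot: [0.229, 0.604, 0.74, -0.187]
force: [4.0, 4.3, -2.3]
grip_width: 0.285
grip_force: 58.8
```

Emit:
step_arm(commands="0 -0.8 0 0 0 0 0;0 -1.8 0 0 0 0 0;0 -3 0 0 0 0 0;0 -5 0 0 0 0 0;0 -7 0 0 0 0 0;0 -9 0 -1 0 0 0;0 -10 0 -3 0 0 0;0 -10 0 -6 0 0 0;0 -10 0 -8 0 0 0;0 -10 0 -8 0 0 0;0 -10 0 -8 0 0 0;0 -10 0 -8 0 0 0;0 -10 0 -8 0 0 0")

```text
time_s: 14.2
eef_pos: [560.1, 242.6, 222.2]
ee_rot: [0.229, 0.603, 0.74, -0.189]
force: [0.0, 0.3, -1.8]
grip_width: 0.285
grip_force: 59.1
```

Run:
```python
from h import *
np.set_printoptions(precision=2,suppress=True)
print(sense()["joints"],sense()["eef_pos"],sense()["force"])
face=np.array([531.5,93.5,33])
for az,el in((-78.4,-45),(-60,-45),(-78.4,-38),(-100,-45)):
    t,r=fr(az,el,-1); z=r.as_matrix()[:,2]; G=face-(150+165-88)*t; print(az,el,G,"lens",face-150*t); plan(G+2*z,r)
A={}
for c in("scene","top"):
    im=capture(c); cv2.imwrite(f"pics/{c}6.png",im[:,:,::-1])
    for l in("torch_lens","torch"):
        for r in spot_point(c,l)[:2]: A.setdefault((c,l),r["xy"]);print(c,l,r["score"],np.array(r["xy"]))
p,r=cur();M=r.as_matrix(); G=p-2*M[:,2]
for n,P in(("lens",G-77*M[:,0]),("tail",G+88*M[:,0])): print(n,P,proj("scene",P),proj("top",P))
```

```text
[ 0.43  0.65  1.16 -0.59  1.5   0.32] [560.09 242.59 222.18] [ 0.02  0.34 -1.77]
-78.4 -45 [499.22 250.73 193.51] lens [510.17 197.4  139.07]
cm [ 3.49 -5.79  1.27] rot [-0.    1.39 -0.  ] rows 1.6501957261699696 11.108957013395754
-60 -45 [451.24 232.51 193.51] lens [478.47 185.36 139.07]
cm [  2.82 -10.9    1.75] rot [ 0.03  1.38 -0.35] rows 2.7327356135303447 11.351325378552321
-78.4 -38 [495.53 268.72 172.76] lens [507.73 209.29 125.35]
cm [ 6.18 -5.79  1.96] rot [-0.    1.27 -0.  ] rows 2.0835294171691476 10.131575946315115
-100 -45 [559.37 251.57 193.51] lens [549.92 197.95 139.07]
cm [2.55 0.17 1.89] rot [-0.04  1.37  0.41] rows 0.7631473774899932 11.448134431523897
scene torch_lens 0.62 [366.9 253.8]
scene torch_lens 0.6 [338.9 134.9]
scene torch 0.55 [350.9 145.3]
top torch_lens 0.94 [203.2 188.2]
top torch 0.62 [156.5 201. ]Traceback (most recent call last):
  File "<stdin>", line 13, in <module>
  File "h.py", line 12, in proj
    p=K@(Rt.T@(np.array(P,float)-np.array(m["eye"]))); return p[:2]/p[2]
         ~~~~^^~~~~~~~~~~~~~~~~~~~~~~~~~~~~~~~~~~~~~
ValueError: matmul: Input operand 1 has a mismatch in its core dimension 0, with gufunc signature (n?,k),(k,m?)->(n?,m?) (size 3 is different from 4)
```

The torch is clear of the dock. I turn it nose-down and bring it over the panel.

Emit:
step_arm(commands="0 0 -0.5 -1 0 0.1 0;0 0 -1 -2 0 0.2 0;0 0.3 -1.5 -2.5 0 0.32 0;0 0.6 -2 -2.5 0 0.43 0;0 1 -2.5 -2.5 0 0.54 0;0 1.3 -3 -2 0 0.65 0;0 1.6 -3.5 -1.5 0 0.76 0;0 2 -4 -1 0 0.87 0;0 2.3 -4.5 -0.5 0 0.98 0;0 2.6 -5 0 0 1.09 0;0 3 -5.4 0.5 0 1.2 0;0 3.3 -5.8 1 0 1.3 0;0 3.5 -5.8 1.27 0 1.39 0;0 3.5 -5.8 1.27 0 1.39 0;0 3.5 -5.8 1.27 0 1.39 0;0 3.5 -5.8 1.27 0 1.39 0;0 3.5 -5.8 1.27 0 1.39 0;0 3.5 -5.8 1.27 0 1.39 0")

```text
time_s: 16.0
eef_pos: [499.3, 253.7, 194.4]
ee_rot: [-0.296, 0.583, 0.717, 0.243]
force: [-0.0, 0.5, -2.0]
grip_width: 0.287
grip_force: 59.1
```

```bash
sed -i 's/^def proj.*/def proj(cam,P):\n    m=camera_model(cam); K=np.array(m["mtx"]); q=np.array(m["rotation"]); Rt=R.from_quat(q[[1,2,3,0]]).as_matrix()/; ' h.py; sed -i '/^    m=camera_model(cam); K=np.array(m\["mtx"\]); Rt=np.array(m\["rotation"\])$/{N;s/^[^\n]*\n\(    p=K\)/\1/}' h.py; sed -n 9,16p h.py
python3 - <<'E'
from h import *
np.set_printoptions(precision=1,suppress=True)
p,r=cur();M=r.as_matrix();G=p-2*M[:,2]; print(sense()["joints"],sense()["force"])
t=-M[:,0]; print("el",np.degrees(np.arcsin(t[2])))
face=np.array([531.5,93.5,33]); L=G+77*t; print("lens",L,"ahead",(face-L)@t,"off",(face-L)-((face-L)@t)*t)
for c in("scene","top"):
    im=capture(c); cv2.imwrite(f"pics/{c}7.png",im[:,:,::-1])
    for l in("torch_lens","torch","panel_face","tray"):
        for q in spot_point(c,l)[:2]: print(c,l,round(q["score"],2),np.array(q["xy"]), at_z(c,q["xy"],33))
    for n,P in(("lens",L),("tail",G-88*t),("face",face)): print(n,P,proj(c,P))
a=cv2.imread("pics/scene7.png")[80:290,230:510]; cv2.imwrite("pics/s7c.png",cv2.convertScaleAbs(cv2.resize(a,None,fx=2.8,fy=2.8,interpolation=cv2.INTER_CUBIC),alpha=1.3))
E
```

```text
e,d=ray(cam,xy); return e+d*(z-e[2])/d[2]
def proj(cam,P):
    m=camera_model(cam); K=np.array(m["mtx"]); q=np.array(m["rotation"]); Rt=R.from_quat(q[[1,2,3,0]]).as_matrix()
    p=K@(Rt.T@(np.array(P,float)-np.array(m["eye"]))); return p[:2]/p[2]
def tri(x1,x2):
    e1,d1=ray("scene",x1); e2,d2=ray("top",x2); s,t=np.linalg.lstsq(np.c_[d1,-d2],e2-e1,rcond=None)[0]
    a,b=e1+s*d1,e2+t*d2; return (a+b)/2,np.linalg.norm(a-b)
def cur():
[-0.1  0.5  1.6  0.8  1.4 -0.5] [-0.   0.5 -2. ]
el -45.026674259692754
lens [510.7 199.1 141.3] ahead 152.67525941769404 off [-1.2  0.1 -0.3]
scene torch_lens 0.94 [320.5 164.9] [410.4 371.5  33. ]
scene torch 0.61 [334.3 114.7] [228.  760.1  33. ]
scene panel_face 0.95 [301.2 214.6] [526.7  85.8  33. ]
scene panel_face 0.68 [317.2 165. ] [401.8 364.2  33. ]
scene tray 0.86 [170.5 251.9] [ 348.  -262.3   33. ]
scene tray 0.83 [307.5 224.9] [570.4  53.6  33. ]
lens [510.7 199.1 141.3] [319.2 165.1]
tail [486.9 313.2 258.1] [334.9 113.8]
face [531.5  93.5  33. ] [304.  213.9]
top torch 0.81 [145.6 223.2] [495.7 394.6  33. ]
top tray 0.84 [344.4 284.3] [ 310.  -224.6   33. ]
lens [510.7 199.1 141.3] [201.8 216.2]
tail [486.9 313.2 258.1] [149.6 221.9]
face [531.5  93.5  33. ] [242.1 212.2]
```

View pics/s7c.png

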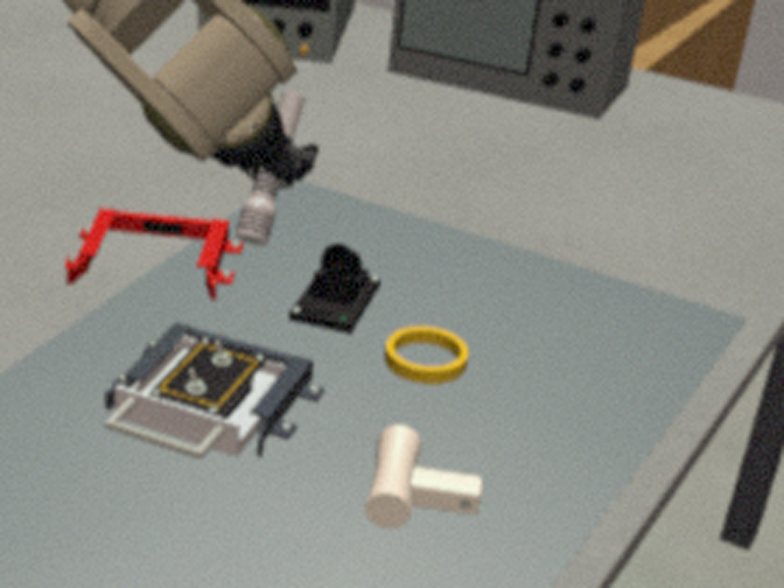

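The torch is held nose-down, with its lens at crop (255,225) and its beam towards the panel at (210,378). Model and network agree within about 1 px. As a last check I zoom in on the stop-bar contact.

Run:
```python
from h import *
a=cv2.imread("pics/scene7.png")[190:245,262:347]; a=cv2.resize(a,None,fx=9,fy=9,interpolation=cv2.INTER_CUBIC)
cv2.imwrite("pics/z.png",cv2.convertScaleAbs(a,alpha=1.5))
m=np.array(spot_point("scene","tray_handle")[0]["xy"]);print(m,at_z("scene",m,28),at_z("scene",(286.1,236.4),28))
```

```text
[210.1 246.9] [ 412.69958531 -180.16628896   28.        ] [549.48264184 -20.99652249  28.        ]
```

View pics/z.png

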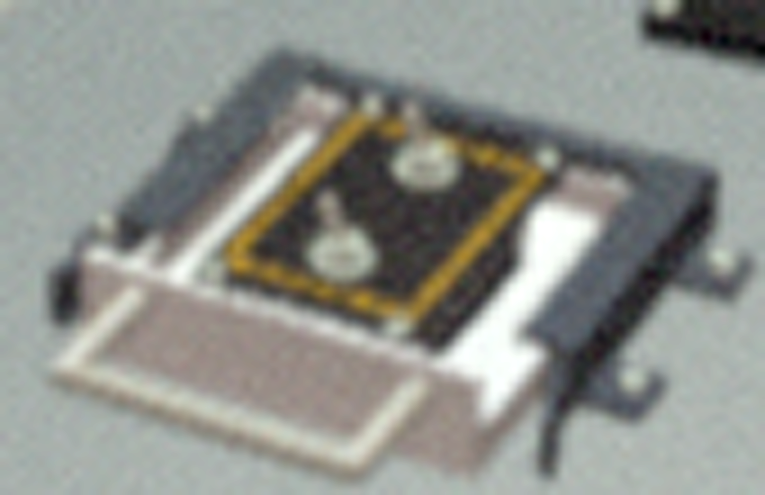

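The zoom shows the rear wall up against the stop bar, with no floor visible in between, and the panel level in its nest. The handle measures (549,−21), where the push ended. I hand in.

```bash
python3 -c "
from rig import *
s=sense();print(max(abs(v) for v in s['dq']),s['grip_force']);print(finish_job())"
```

```text
0.0012146296841347517 59.14366364479065
the job is handed in; nothing more can be done
None
```

I handed the job in at about 16 s of the 58 s allowed, no verdict returned: the tray is pushed home against the stop with the panel in its nest, and the torch is held still, lens about 15 cm from the panel middle and 45° down, by my measurements.

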